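# Confirm three picks at the parts bins, in list order

### The arm

A 7-joint arm with a two-finger parallel gripper is mounted at the origin on the work surface. World frame = base frame: x ahead of the robot, y to its left, z up, the work surface at z = 0. Lengths are in m, angles in rad, forces in N, time in s.
With the tool pointing down it reaches from about 0.35 to 0.9 m from the base axis. Payload 8.1 kg.
Tool frame: the origin (TCP) lies at the very end of the fingers, on their centre line; the grasp point (between the pads) lies 19 mm behind it; y points along the fingers, x is the direction in which the jaws open and shut, and the axes are right-handed (so a half turn about y gives the same grasp; the last joint's range is limited). The gripper opens to 85 mm and grips with 20 to 120 N. Pads are 22 mm wide; open, the fingers measure 114 mm over their backs; the gripper's body (76 mm by 85 mm) begins 54 mm behind the grasp point. The pads swing forward as they close: fully open they stand 13 mm farther back than shut.
Start: joints at [-1.265, 0.434, 0.025, 1.573, -0.012, 1.134, -0.075], TCP at [0.248, 0.574, 0.231] pointing down, gripper open.
Joint ranges: [-2.62, 2.62], [-0.44, 2.09], [-1.27, 1.32], [0.08, 2.57], [-1.32, 4.46], [0.12, 2], [-2.74, 2.74]. Speed limits (rad/s): [2.22, 2.22, 3.01, 3.01, 3.14, 3.14, 3.14].

### API

Orientations are given as a 3x3 rotation matrix whose columns are the frame's x, y, z axes.
In Python, from bench import read_state, read_camera, calibration, hand_in gives the robot as it stands.
- The arm moves only by the shell command python3 -m pendant 'ROWS' [OPENING] [FORCE]. ROWS is text: rows parted by semicolons, each of 6 numbers parted by spaces: the shift along the tool's x, y, z in mm, then the turn, a rotation vector about the tool's x, y, z in rad. A call has 1 to 5 rows; each row is the pose to reach, as a shift and turn from the pose commanded when the call began, along the tool's axes at that moment; what a row does not reach only later rows make up. A row lasts 1/12 s, in which the tool goes at most 41.7 mm and 7.16 degrees, less where a joint would pass 70% of its speed; a pose out of reach is approached as far as the arm can. A call with a gripper value outside its range is refused whole. OPENING is the closure, from -1 (fully open) to 1 (shut), so that 0 is half open, set as the call begins (- or left out, the last holds). The fingers move at their own pace and stop on an object; FORCE is the grip in N (left out, the last holds). Time passes only in rows, so rows that repeat a pose let the fingers close. It gives the time, the measured TCP pose, the force and the opening at its end, in the units of the state.
- read_state(): the state, without advancing time (a new reading comes with each control period).
- read_camera(name): name is "scene" or "top"; returns the picture (420x560x3 uint8, red, green, blue); there is no depth.
- calibration(name): a dict with "fx", "fy", "cx", "cy" (pixels), "origin" and "rotation" of the camera in the world. Camera axes: x right, y down, z forward; pixel columns grow to the right and rows downward; lengths in m; the calibration is good to about 2 mm. A picture is of the moment at which its call begins. calibration takes no time and is no camera call.
- hand_in(): hands the job in, once; it reports no verdict.
The state is a dict: "time_s": time; "q": joint angles; "joint_vel": joint speeds; "tau": joint torques, N m; "eef_pos": TCP position; "tool_rot": TCP orientation; "ft_force": force on the tool from outside, world axes, zero at the start; "ft_torque": the same for the moment, N m; "grip_width": finger opening in m.
Only numpy, scipy, OpenCV 4.12 (cv2) and the standard library are available. Lean on these libraries where they do the work, as an engineer would, in place of code of your own. Each camera call takes 0.05 s, during which the arm holds its last target.

### The job

Confirm the picks by tapping the white keys beside the blue bins, each pushed down about 10 mm with a light fingertip push and not rammed against its stop, in this order: first the key of the low bin of steel rings, then the key of the tall bin of standing rods, then the key of the divided bin of round black knobs. A key stays down once pushed; leave the empty bin's key up. Pick nothing up, and do not shift the bins or the other things on the bench.

Things in the scene. Friction and masses are not known exactly. Their poses are not given: they have to be found in the camera images.
- station_rings: fixed pick station of the rings bin: plain grey plate 110 x 150 x 4 mm (x by y) lying on the bench; origin at the centre of its underside, on the bench; x across the short side, y along the long side, z up. The bin stands on it at y = +34 mm, the confirm key at y = -47 mm. All four stations look alike; their places on the bench are shuffled, in a loose row from left to right, each turned by up to 0.25 rad
- bin_rings: loose blue plastic bin, LOW bin, 90 x 70 x 40 mm high, with three large steel rings (46 mm across) lying in it; x by y by height; origin at the centre of its underside, which is 4 mm above the bench; its contents are fixed in it
- key_rings_top (a point): centre of the top face of the rings station's confirm key: a round white flat-topped plunger, 30 mm across, upright in a black square block 42 mm wide whose top is 32 mm above the bench. Key up: its top is 52 mm above the bench; key on its stop: 36 mm. It moves with the key; its z axis points up
- key_rings (a joint): how far that key has been pushed down, in m: 0 up (as all start), 0.016 on its hard stop. It slides straight down against 3 N of friction plus a weak spring of 230 N/m (3.7 N at 3 mm, 5.3 N at 10 mm, 6.7 N at 16 mm, a little more when pushed fast). The friction holds it down when let go: it stays where it is left up to about 12 mm, and from deeper it creeps back to about 12 mm
- station_rods: fixed pick station of the rods bin: plain grey plate 110 x 150 x 4 mm (x by y) lying on the bench; origin at the centre of its underside, on the bench; x across the short side, y along the long side, z up. The bin stands on it at y = +34 mm, the confirm key at y = -47 mm. All four stations look alike; their places on the bench are shuffled, in a loose row from left to right, each turned by up to 0.25 rad
- bin_rods: loose blue plastic bin, TALL bin, 75 x 70 x 65 mm high, with eight thin steel rods (12 mm thick) standing upright in it, their tops up to 84 mm above the bin's underside; x by y by height; origin at the centre of its underside, which is 4 mm above the bench; its contents are fixed in it
- key_rods_top (a point): centre of the top face of the rods station's confirm key: a round white flat-topped plunger, 30 mm across, upright in a black square block 42 mm wide whose top is 32 mm above the bench. Key up: its top is 52 mm above the bench; key on its stop: 36 mm. It moves with the key; its z axis points up
- key_rods (a joint): how far that key has been pushed down, in m: 0 up (as all start), 0.016 on its hard stop. It slides straight down against 3 N of friction plus a weak spring of 230 N/m (3.7 N at 3 mm, 5.3 N at 10 mm, 6.7 N at 16 mm, a little more when pushed fast). The friction holds it down when let go: it stays where it is left up to about 12 mm, and from deeper it creeps back to about 12 mm
- station_knobs: fixed pick station of the knobs bin: plain grey plate 110 x 150 x 4 mm (x by y) lying on the bench; origin at the centre of its underside, on the bench; x across the short side, y along the long side, z up. The bin stands on it at y = +34 mm, the confirm key at y = -47 mm. All four stations look alike; their places on the bench are shuffled, in a loose row from left to right, each turned by up to 0.25 rad
- bin_knobs: loose blue plastic bin, DIVIDED bin, 100 x 70 x 50 mm high, with one cross wall and eight round black ball knobs (22 mm balls), four in each half; x by y by height; origin at the centre of its underside, which is 4 mm above the bench; its contents are fixed in it
- key_knobs_top (a point): centre of the top face of the knobs station's confirm key: a round white flat-topped plunger, 30 mm across, upright in a black square block 42 mm wide whose top is 32 mm above the bench. Key up: its top is 52 mm above the bench; key on its stop: 36 mm. It moves with the key; its z axis points up
- key_knobs (a joint): how far that key has been pushed down, in m: 0 up (as all start), 0.016 on its hard stop. It slides straight down against 3 N of friction plus a weak spring of 230 N/m (3.7 N at 3 mm, 5.3 N at 10 mm, 6.7 N at 16 mm, a little more when pushed fast). The friction holds it down when let go: it stays where it is left up to about 12 mm, and from deeper it creeps back to about 12 mm
- station_empty: fixed pick station of the empty bin: plain grey plate 110 x 150 x 4 mm (x by y) lying on the bench; origin at the centre of its underside, on the bench; x across the short side, y along the long side, z up. The bin stands on it at y = +34 mm, the confirm key at y = -47 mm. All four stations look alike; their places on the bench are shuffled, in a loose row from left to right, each turned by up to 0.25 rad
- bin_empty: loose blue plastic bin, EMPTY bin, 90 x 70 x 50 mm high, nothing in it; x by y by height; origin at the centre of its underside, which is 4 mm above the bench
- key_empty_top (a point): centre of the top face of the empty station's confirm key: a round white flat-topped plunger, 30 mm across, upright in a black square block 42 mm wide whose top is 32 mm above the bench. Key up: its top is 52 mm above the bench; key on its stop: 36 mm. It moves with the key; its z axis points up
- key_empty (a joint): how far that key has been pushed down, in m: 0 up (as all start), 0.016 on its hard stop. It slides straight down against 3 N of friction plus a weak spring of 230 N/m (3.7 N at 3 mm, 5.3 N at 10 mm, 6.7 N at 16 mm, a little more when pushed fast). The friction holds it down when let go: it stays where it is left up to about 12 mm, and from deeper it creeps back to about 12 mm
- red_bin: loose red bin 100 x 140 x 60 mm high with four metal clamps in it, beyond the stations; origin at the centre of its underside; leave alone
- tape_roll: loose cardboard-brown tape roll lying flat, 64 mm across, 24 mm high, beyond the stations; origin at the centre of its underside; leave alone
- screwdriver: loose screwdriver lying beyond the stations, less than 40 mm high; leave alone
Things that resemble listed ones, but are neither listed nor needed, are in the scene too. What is shaped like the station_knobs but green is not meant.

How it is judged:
On the way, in this order (a step that is already met when the one before it is completed fails the run):
1. the ring bin's key is down, the others still up (value of joint key_rings above 0.006 m and value of joint each of key_rods, key_knobs below 0.003 m), for 0.1 s.
2. then the rod bin's key is down as well, the knob bin's still up (value of joint each of key_rings, key_rods above 0.006 m and value of joint key_knobs below 0.003 m), for 0.1 s.
3. then the knob bin's key is down as well (value of joint each of key_rings, key_rods, key_knobs above 0.006 m), for 0.1 s.
At the end, for the whole second after the job is handed in: The keys of the rings, rods and knobs bins are each down by more than 6 mm of their 16 mm, the empty bin's key by less than 3 mm; the four bins stand at rest within 15 mm, and the red bin, tape roll and screwdriver within 20 mm, of where they started (all of step 3 and value of joint key_empty below 0.003 m and distance of each of bin_rings, bin_rods, bin_knobs, bin_empty from where it was at the start of the episode below 0.015 m and distance of each of red_bin, tape_roll, screwdriver from where it was at the start of the episode below 0.02 m and linear speed of each of bin_rings, bin_rods, bin_knobs, bin_empty below 0.02 m/s); the robot touches nothing.
It fails at once if the rod bin's key pushed before the ring bin's key is down, or the knob bin's before the rod bin's ((value of joint key_rods above 0.003 m and value of joint key_rings below 0.006 m) or (value of joint key_knobs above 0.003 m and value of joint key_rods below 0.006 m)).
It fails at once if the empty bin's key pushed down by 3 mm (value of joint key_empty above 0.003 m).
It fails at once if a station or its key pushed harder than 25 N (contact force between any of station_rings, station_rods, station_knobs, station_empty and the fingers above 25 N or contact force between any of station_rings, station_rods, station_knobs, station_empty and the arm above 25 N).
It fails at once if a bin shifted, lifted or carried by more than 15 mm (distance of any of bin_rings, bin_rods, bin_knobs, bin_empty from where it was at the start of the episode above 0.015 m).
It fails at once if the red bin, tape roll or screwdriver shifted or lifted by more than 20 mm (distance of any of red_bin, tape_roll, screwdriver from where it was at the start of the episode above 0.02 m).
It also fails if it takes over 51 s, if anything falls off the work surface, if the arm or the gripper's body presses on something with over 40 N, if the wrist force passes 120 N, or if a joint passes its speed limit or range.

## Working session

There is one attempt and no reset: what is moved stays moved. The work goes in short steps, Python scripts to look and compute and a shell command to move; the robot and the scene stay as the last step left them, time stands still between calls to the robot, and variables do not carry over. Pictures are saved under pics/ and viewed, and the job is handed in when it is done.

```bash
mkdir -p pics
python3 - <<'E'
from bench import *
import cv2,numpy as np
np.set_printoptions(precision=4,suppress=True)
for n in("scene","top"):
    cv2.imwrite(f"pics/{n}0.png",cv2.cvtColor(read_camera(n),cv2.COLOR_RGB2BGR)); print(n,calibration(n))
s=read_state();print(s["time_s"],s["eef_pos"],s["tool_rot"],s["ft_force"],s["grip_width"])
E
```

```text
scene {'fx': 510.91017249228975, 'fy': 510.91017249228975, 'cx': 275.0254559773862, 'cy': 220.28429402076114, 'origin': array([ 1.2189, -0.0684,  1.0675]), 'rotation': array([[ 0.0703,  0.8203, -0.5675],
       [ 0.9975, -0.0585,  0.039 ],
       [-0.0012, -0.5689, -0.8224]])}
top {'fx': 418.20368323292837, 'fy': 418.20368323292837, 'cx': 279.35416543543056, 'cy': 208.3716452764778, 'origin': array([ 0.4407, -0.007 ,  1.215 ]), 'rotation': array([[ 0.0068, -0.997 ,  0.0772],
       [-1.    , -0.0066,  0.0036],
       [-0.0031, -0.0773, -0.997 ]])}
0.1 [0.2483 0.5731 0.2306] [[ 0.3975 -0.0004 -0.9176]
 [ 0.9176 -0.0013  0.3975]
 [-0.0014 -1.     -0.0001]] [0.4708 0.8203 0.5717] 0.08547252117920226
```

View pics/scene0.png

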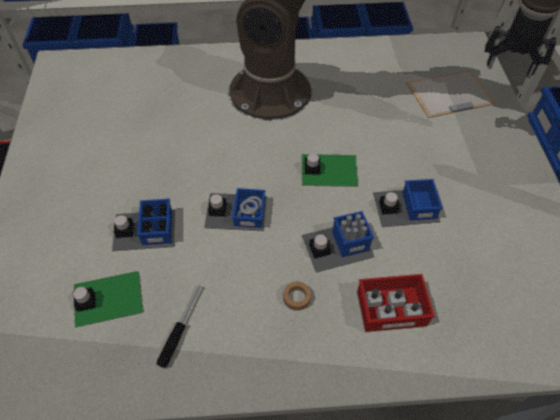

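View pics/top0.png

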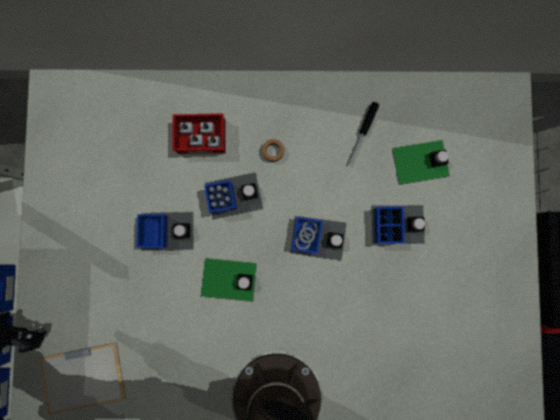

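The scene picture and the top picture agree on which bin is which. Key pixels below are in the top view:
- Rings: bin at (307,235), key at (336,241).
- Rods: bin at (220,196), key at (249,191).
- Knobs: bin at (389,225), key at (419,224).
- Empty: bin at (152,231), key at (180,231).

The two green plates, with keys at (442,157) and (244,283), are lookalikes with no bin. I'll measure the keys and confirm the match in an enlarged crop.

```bash
cat > h.py <<'E'
from bench import *
import cv2,numpy as np
np.set_printoptions(precision=4,suppress=True)
def ray(n,u,v):
    c=calibration(n);d=np.array(c["rotation"])@[(u-c["cx"])/c["fx"],(v-c["cy"])/c["fy"],1];return np.array(c["origin"]),d
def plane(n,u,v,z):
    o,d=ray(n,u,v);return o+d*(z-o[2])/d[2]
SE=dict(top=dict(rings=(336,241),rods=(249,191),knobs=(419,224),empty=(180,231)),scene=dict(rings=(217,201),rods=(320,240),knobs=(123,222),empty=(391,200)))
def blob(im,p,r=15):
    x,y=p;c=im[y-r:y+r+1,x-r:x+r+1].astype(int)
    m=((c.min(2)>150)&(c.max(2)-c.min(2)<45)).astype(np.uint8)
    n,l,st,ce=cv2.connectedComponentsWithStats(m)
    b=min((i for i in range(1,n) if st[i,4]>20),key=lambda i:np.hypot(*(ce[i]-r)))
    return ce[b]+[x-r,y-r],st[b]
E
python3 - <<'E'
from h import *
T=cv2.cvtColor(cv2.imread("pics/top0.png"),cv2.COLOR_BGR2RGB);S=cv2.cvtColor(cv2.imread("pics/scene0.png"),cv2.COLOR_BGR2RGB)
for k in SE["top"]:
    for n,im in(("top",T),("scene",S)):
        c,st=blob(im,SE[n][k]);print(k,n,c,st[2:],plane(n,*c,.052))
a=cv2.resize(cv2.imread("pics/top0.png")[165:275,125:445],(800,275),interpolation=cv2.INTER_CUBIC)
b=cv2.resize(cv2.imread("pics/scene0.png")[175:275,100:460],(800,222),interpolation=cv2.INTER_CUBIC)
cv2.imwrite("pics/crop.png",np.vstack([a,b]))
E
```

```text
Traceback (most recent call last):
  File "h.py", line 13, in blob
    b=min((i for i in range(1,n) if st[i,4]>20),key=lambda i:np.hypot(*(ce[i]-r)))
ValueError: min() iterable argument is empty
```

Run:
```python
from h import *
T=cv2.imread("pics/top0.png");S=cv2.imread("pics/scene0.png")
print(T[232:251,324:348].min(2));print(S[192:215,206:228].min(2))
a=cv2.resize(T[165:275,125:445],(800,275),interpolation=cv2.INTER_CUBIC)
b=cv2.resize(S[175:275,100:460],(800,222),interpolation=cv2.INTER_CUBIC)
cv2.imwrite("pics/crop.png",np.vstack([a,b]))
```

```text
[[ 56  56  52  45  33  30  29  27  34  43  48  52  49  56  53  59  59  64
   65  66  74  94 120 127]
 [ 49  49  43  34  19  13  11  14  19  30  30  32  40  42  37  39  46  50
   50  54  83 100 122 127]
 [ 41  28  28  22  18  14  11  10  22  25  40  56  58  63  48  35  30  26
   37  44  72 106 120 123]
 [ 40  33  37  22  12  11   8  18  40  64  92 103 107 108  91  68  48  22
   20  46  82 107 124 127]
 [ 34  23  26  21  13   2  14  37  76 105 128 141 140 144 134 121  86  46
   27  48  83 109 121 125]
 [ 36  31  28  22   8  13  29  63 110 136 148 152 149 150 152 148 119  74
   34  46  78 107 113 119]
 [ 34  31  30  19  12  15  43  87 131 146 152 150 153 150 156 148 135 102
   49  46  85 105 113 118]
 [ 31  33  29   9   2  16  49  98 137 145 150 151 150 150 150 154 144 118
   67  56  84 108 110 114]
 [ 29  30  23  12   0  15  48  96 139 146 149 149 151 151 154 149 145 125
   75  61  94 112 112 113]
 [ 29  31  24  10   3  11  42  92 131 151 149 152 150 151 152 153 145 120
   73  64  92 109 109 113]
 [ 26  31  21   7  14   6  34  78 120 142 151 145 152 153 149 147 138  99
   61  69  95 10
[... 2259 characters left out ...]
6  75  72  65  52  37  21  22
   20  19  38  39]
 [106  82  47  27  23  20  26  43  49  60  59  55  48  42  25  29  20  25
   21  20  24  39]
 [109  80  45  12  22  27  26  28  21  30  34  36  33  22  19  25  18  26
   10  29  33  44]
 [103  75  41  22  16  18  29  11  13  21  20  20  15  16  17  21  10  16
    7  22  38  47]
 [103  76  40  22  10  23  18   9  17  14  21  14  18  12  14  14  11  15
   27  16  36  45]
 [ 99  73  43  15   7  19  11   8  16  11  14  18  21  27  13  11  15  11
   14  33  35  45]
 [ 94  71  43  20  10  11  16  23  18  17   9  22  13  19  26  24  14  11
   16  38  41  42]
 [ 88  71  57  32  17  24  12  14  19  11  16  12  19  15   7  13  20  13
   24  36  49  44]]
```

View pics/crop.png

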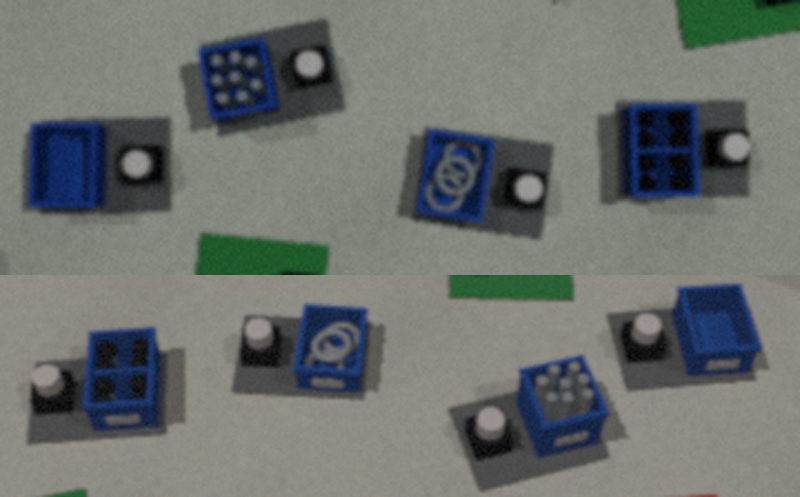

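The enlarged crop confirms the four bins as named: empty at far left, then rods, rings and knobs in the top view. Next I lower the mask threshold to match the measured brightness.

```bash
sed -i 's/c.min(2)>150/c.min(2)>thr/; s/blob(im,p,r=15)/blob(im,p,r=10,thr=112)/' h.py
python3 - <<'E'
from h import *
T=cv2.cvtColor(cv2.imread("pics/top0.png"),cv2.COLOR_BGR2RGB);S=cv2.cvtColor(cv2.imread("pics/scene0.png"),cv2.COLOR_BGR2RGB)
for k in SE["top"]:
    A=[]
    for n,im in(("top",T),("scene",S)):
        c,st=blob(im,SE[n][k],r=9);A.append(ray(n,*c));print(k,n,c,st[2:],plane(n,*c,.052))
    (o1,d1),(o2,d2)=A
    t=np.linalg.lstsq(np.c_[d1,-d2],o2-o1,rcond=None)[0];print("  tri",(o1+d1*t[0]+o2+d2*t[1])/2)
E
```

```text
rings top [336.3816 240.    ] [10  9 76] [ 0.4439 -0.1614  0.052 ]
rings scene [215.7683 198.8659] [11  9 82] [ 0.4429 -0.1628  0.052 ]
  tri [ 0.4439 -0.1619  0.0531]
rods top [248.1408 189.9859] [10  9 71] [0.5819 0.085  0.052 ]
rods scene [320.398 239.551] [12 10 98] [0.5807 0.0825 0.052 ]
  tri [0.5816 0.0836 0.0533]
knobs top [422.0813 222.2683] [ 14  15 123] [ 0.4947 -0.3996  0.052 ]
knobs scene [119.0467 219.1589] [ 12  12 107] [ 0.4879 -0.3967  0.052 ]
  tri [ 0.4943 -0.3951  0.0613]
empty top [179. 230.] [ 9  9 71] [0.4687 0.2759 0.052 ]
empty scene [391.119  196.6786] [11 10 84] [0.4672 0.2739 0.052 ]
  tri [0.4685 0.2744 0.0538]
```

```bash
cat >> h.py <<'E'
def go(x,y,z):
    s=read_state();R=np.array(s["tool_rot"]);print("t",s["time_s"],"pos",np.array(s["eef_pos"]),"delta mm",R.T@(np.array([x,y,z])-s["eef_pos"])*1000,"F",np.array(s["ft_force"]),"w",s["grip_width"])
E
python3 - <<'E'
from h import *
for n,p in(("top",(419,223)),("scene",(120,220))):
    im=cv2.cvtColor(cv2.imread(f"pics/{n}0.png"),cv2.COLOR_BGR2RGB)
    for t in (122,128,134,140):
        c,st=blob(im,p,9,t);print(n,t,c,st[2:],plane(n,*c,.052))
    print(im[p[1]-9:p[1]+9,p[0]-9:p[0]+10].min(2))
go(.47,.1,.2)
E
python3 -m pendant '0 0 0 0 0 0' 1 20
```

```text
top 122 [419.3    223.0857] [10  9 70] [ 0.4924 -0.3919  0.052 ]
top 128 [419.3731 223.0597] [10  9 67] [ 0.4924 -0.3921  0.052 ]
top 134 [419.4426 223.1311] [10  9 61] [ 0.4922 -0.3923  0.052 ]
top 140 [419.3774 223.283 ] [ 9  8 53] [ 0.4918 -0.3921  0.052 ]
[[ 66  65  65  63  68  65  68  68  63  64  66  69  75  96 119 131 128 126
  130]
 [ 59  56  63  66  59  61  56  62  61  59  60  63  63  92 114 132 123 130
  129]
 [ 46  45  46  39  42  40  44  47  43  49  50  46  56  76 109 124 125 130
  130]
 [ 26  30  27  25  27  19  33  42  43  45  44  37  35  55  90 122 130 130
  132]
 [ 12   0  10  12  23  32  54  72  84  91  89  77  58  49  72 113 130 131
  129]
 [ 10   8  19  31  38  65  96 122 132 138 136 123  98  76  80 114 129 121
  130]
 [  8   4  15  33  63 100 129 148 149 152 152 146 137 110 104 112 121 122
  125]
 [  0   7  29  45  81 121 142 148 154 150 151 151 146 139 117 116 117 124
  126]
 [ 10  13  34  54  92 132 152 148 150 152 156 153 155 147 133 120 110 114
  126]
 [  4  12  39  59 102 136 149 155 153 149 151 154 151 150 142 116 107 112
  124]
 [  1  11  38  58  98 136 149 
[... 1938 characters left out ...]

 [116 117 101  78  86 117 129 135 134 132 127 119 106  90  83  83  72  60
   30]
 [119 116 100  65  59  85 102 108 111 110  98  93  87  80  82  76  71  51
   22]
 [117 118  96  56  35  70  86  91  93  93  86  85  81  81  80  73  63  44
   21]
 [118 109  94  51  31  50  71  86  90  92  87  81  86  80  79  63  41  23
   24]
 [118 115  95  49  21  32  58  74  79  85  82  81  77  71  60  49  35   9
   13]]
t 0.1 pos [0.2483 0.5731 0.2306] delta mm [-345.9175   31.1617 -391.4661] F [0.4708 0.8203 0.5717] w 0.08547252117920226
time_s: 0.18
eef_pos: [0.2484, 0.5732, 0.2308]
tool_rot: [[0.398, -0.0, -0.918], [0.918, -0.001, 0.398], [-0.001, -1.0, -0.0]]
ft_force: [0.5, 0.3, -0.9]
grip_width: 0.0752
```

```bash
python3 -m pendant '-35 2 -39 0 0 0; -70 4 -78 0 0 0; -104 6 -117 0 0 0; -130 8 -147 0 0 0; -130 8 -147 0 0 0'; python3 -c "
from h import *
go(.47,.1,.2)"
```

```text
time_s: 0.6
eef_pos: [0.3331, 0.3919, 0.2231]
tool_rot: [[0.4, 0.0, -0.917], [0.917, -0.001, 0.4], [-0.001, -1.0, -0.001]]
ft_force: [0.3, -0.7, 0.1]
grip_width: 0.0128
t 0.6 pos [0.3331 0.3919 0.2231] delta mm [-212.8121   23.5231 -242.1452] F [ 0.2944 -0.6813  0.1087] w 0.012804187875076608
```

```bash
python3 -m pendant '-27 3 -30 0 0 0; -53 6 -60 0 0 0; -80 9 -90 0 0 0; -107 12 -120 0 0 0; -133 12 -150 0 0 0'; python3 -m pendant '-27 3 -30 0 0 0; -53 6 -60 0 0 0; -80 11 -92 0 0 0; -80 11 -92 0 0 0; -80 11 -92 0 0 0'; python3 -c "
from h import *
go(.4433,-.162,.1)"
```

```text
time_s: 1.02
eef_pos: [0.4164, 0.2119, 0.2109]
tool_rot: [[0.398, -0.001, -0.918], [0.918, -0.0, 0.398], [-0.0, -1.0, 0.0]]
ft_force: [0.9, 0.4, -1.0]
grip_width: -0.0001
time_s: 1.43
eef_pos: [0.4696, 0.1014, 0.2001]
tool_rot: [[0.403, -0.0, -0.915], [0.915, -0.001, 0.403], [-0.001, -1.0, -0.0]]
ft_force: [-1.1, 0.4, -0.8]
grip_width: 0.0001
t 1.4333 pos [0.4696 0.1014 0.2001] delta mm [-251.6174  100.2929  -82.0049] F [-1.0949  0.3807 -0.799 ] w 6.637895868673009e-05
```

```bash
python3 -m pendant '-35 0 -11 0 0 0; -70 0 -23 0 0 0; -105 0 -34 0 0 0; -140 0 -46 0 0 0; -170 0 -55 0 0 0'; python3 -m pendant '-30 10 -10 0 0 0; -60 20 -20 0 0 0; -82 40 -27 0 0 0; -82 70 -27 0 0 0; -82 90 -27 0 0 0'; python3 -m pendant '0 0 0 0 0 0;0 0 0 0 0 0'
python3 - <<'E'
from h import *
go(.4433,-.162,.06)
for n in("scene","top"): cv2.imwrite(f"pics/{n}1.png",cv2.cvtColor(read_camera(n),cv2.COLOR_RGB2BGR))
a=cv2.resize(cv2.imread("pics/scene1.png")[130:260,140:300],(640,520),interpolation=cv2.INTER_CUBIC);cv2.imwrite("pics/c1.png",a)
E
```

```text
time_s: 1.85
eef_pos: [0.4515, -0.0744, 0.2005]
tool_rot: [[0.396, 0.0, -0.918], [0.918, 0.0, 0.396], [0.0, -1.0, -0.0]]
ft_force: [0.3, -0.2, 0.4]
grip_width: -0.0
time_s: 2.27
eef_pos: [0.4438, -0.1596, 0.1088]
tool_rot: [[0.398, -0.0, -0.917], [0.917, 0.0, 0.398], [0.0, -1.0, 0.0]]
ft_force: [0.8, 0.7, -0.8]
grip_width: -0.0001
time_s: 2.43
eef_pos: [0.4437, -0.1583, 0.1099]
tool_rot: [[0.396, -0.002, -0.918], [0.918, 0.001, 0.396], [-0.0, -1.0, 0.003]]
ft_force: [-1.2, -0.8, 0.8]
grip_width: 0.0001
t 2.4333 pos [ 0.4437 -0.1583  0.1099] delta mm [-3.5536 49.9199 -1.2163] F [-1.2059 -0.7647  0.8455] w 8.777703475585559e-05
```

View pics/c1.png

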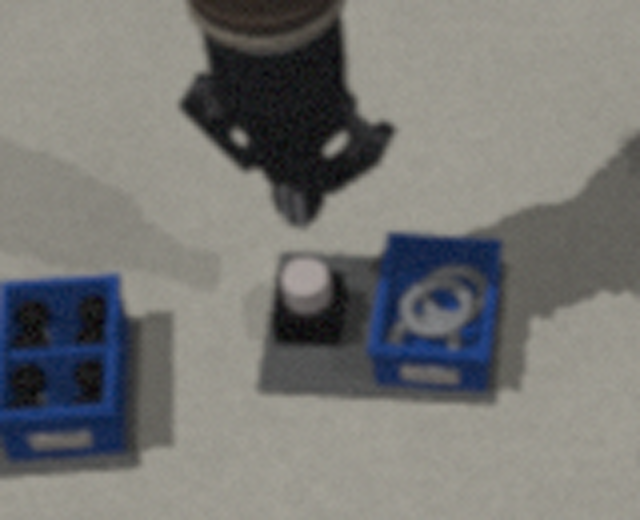

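The shut fingertips are above the rings key, at (303,280) in the crop. I'll go down to about 60 mm, then in small steps.

```bash
python3 -m pendant '-3 15 -1 0 0 0; -3 30 -1 0 0 0; -3 42 -1 0 0 0; -3 48 -1 0 0 0; -3 48 -1 0 0 0';  python3 -m pendant '0 2 0 0 0 0; 0 4 0 0 0 0; 0 5 0 0 0 0; 0 5 0 0 0 0'
```

```text
time_s: 2.95
eef_pos: [0.4441, -0.1623, 0.0624]
tool_rot: [[0.397, 0.0, -0.918], [0.918, 0.0, 0.397], [0.0, -1.0, 0.0]]
ft_force: [0.4, -0.0, 0.4]
grip_width: -0.0001
time_s: 3.28
eef_pos: [0.4441, -0.1628, 0.0576]
tool_rot: [[0.397, 0.001, -0.918], [0.918, -0.0, 0.397], [0.0, -1.0, -0.001]]
ft_force: [0.3, 0.4, -0.1]
grip_width: -0.0003
```

```bash
python3 -m pendant '0 1 0 0 0 0; 0 2 0 0 0 0; 0 2 0 0 0 0'; python3 -c "
from h import *
go(.4433,-.162,.043)"
```

```text
time_s: 3.53
eef_pos: [0.4438, -0.1629, 0.0552]
tool_rot: [[0.398, -0.0, -0.918], [0.918, 0.0, 0.398], [0.0, -1.0, 0.0]]
ft_force: [-0.3, 0.9, 0.0]
grip_width: -0.0003
t 3.5333 pos [ 0.4438 -0.1629  0.0552] delta mm [ 0.603  12.2424  0.7681] F [-0.2581  0.8603  0.0484] w -0.000334932556667318
```

```bash
python3 -m pendant '0 1 0 0 0 0; 0 2 0 0 0 0; 0 3 0 0 0 0; 0 4 0 0 0 0;0 4 0 0 0 0'
```

```text
time_s: 3.95
eef_pos: [0.4438, -0.1629, 0.0512]
tool_rot: [[0.398, -0.0, -0.918], [0.918, 0.0, 0.398], [0.0, -1.0, 0.0]]
ft_force: [0.5, -0.2, -1.1]
grip_width: 0.0002
```

```bash
python3 -m pendant '0 1 0 0 0 0; 0 2 0 0 0 0; 0 2 0 0 0 0; 0 2 0 0 0 0'
```

```text
time_s: 4.28
eef_pos: [0.4438, -0.1629, 0.0492]
tool_rot: [[0.398, 0.0, -0.918], [0.918, -0.0, 0.398], [-0.0, -1.0, -0.0]]
ft_force: [-0.8, 0.2, 0.5]
grip_width: 0.0002
```

```bash
python3 -m pendant '0 1 0 0 0 0; 0 2 0 0 0 0; 0 2 0 0 0 0; 0 2 0 0 0 0'
```

```text
time_s: 4.62
eef_pos: [0.4438, -0.1629, 0.0472]
tool_rot: [[0.398, -0.0, -0.918], [0.918, 0.0, 0.398], [-0.0, -1.0, 0.0]]
ft_force: [0.6, -0.1, 0.7]
grip_width: -0.0003
```

Run:
```python
from h import *
go(.4433,-.162,.042)
for n in("scene","top"): cv2.imwrite(f"pics/{n}2.png",cv2.cvtColor(read_camera(n),cv2.COLOR_RGB2BGR))
a=cv2.resize(cv2.imread("pics/scene2.png")[150:240,170:290],(640,480),interpolation=cv2.INTER_CUBIC);cv2.imwrite("pics/c2.png",a)
```

```text
t 4.6167 pos [ 0.4438 -0.1629  0.0472] delta mm [0.5829 5.2044 0.8061] F [ 0.5937 -0.0975  0.6849] w -0.00030914075475101615
```

View pics/c2.png

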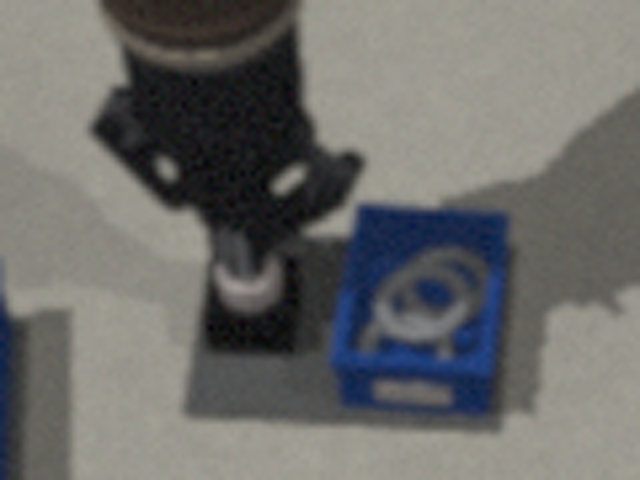

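```bash
python3 -m pendant '0 1 0 0 0 0; 0 1 0 0 0 0'; python3 -m pendant '0 1 0 0 0 0; 0 1 0 0 0 0' | grep -E 'pos|force'
```

```text
time_s: 4.88
eef_pos: [0.4438, -0.1629, 0.0463]
tool_rot: [[0.398, 0.0, -0.918], [0.918, 0.0, 0.398], [0.0, -1.0, -0.0]]
ft_force: [-0.3, -0.2, 2.3]
grip_width: 0.0
eef_pos: [0.4438, -0.1629, 0.0452]
ft_force: [-1.1, -0.4, 3.1]
```

Run:
```python
from h import *
ims={f:cv2.imread(f"pics/scene{f}.png") for f in (0,2)}
o=np.hstack([cv2.resize(im[185:225,200:235],(400,457),interpolation=cv2.INTER_CUBIC) for im in ims.values()])
cv2.imwrite("pics/c3.png",o)
```

```text
(no output)
```

View pics/c3.png

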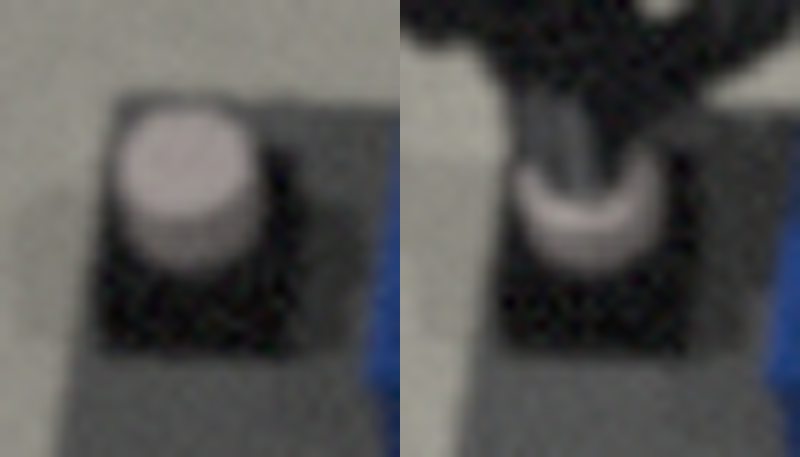

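```bash
for i in 1; do python3 -m pendant '0 1 0 0 0 0; 0 2 0 0 0 0; 0 3 0 0 0 0; 0 3 0 0 0 0' | grep -E 'pos|force'; python3 -m pendant '0 1 0 0 0 0; 0 2 0 0 0 0; 0 2 0 0 0 0' | grep -E 'pos|force'; python3 -m pendant '0 0 0 0 0 0' | grep -E 'pos|force';done;  python3 - <<'E'
from h import *
for n in("scene","top"): cv2.imwrite(f"pics/{n}3.png",cv2.cvtColor(read_camera(n),cv2.COLOR_RGB2BGR))
o=np.hstack([cv2.resize(cv2.imread(f"pics/scene{f}.png")[185:225,200:235],(260,297),interpolation=cv2.INTER_CUBIC) for f in (0,2,3)])
cv2.imwrite("pics/c4.png",o)
E
```

```text
eef_pos: [0.4438, -0.1629, 0.0422]
ft_force: [-1.6, -0.7, 2.0]
eef_pos: [0.4438, -0.1629, 0.0402]
ft_force: [-0.8, -0.3, 2.6]
eef_pos: [0.4438, -0.1629, 0.0402]
ft_force: [-0.8, 0.3, 1.8]
```

View pics/c4.png

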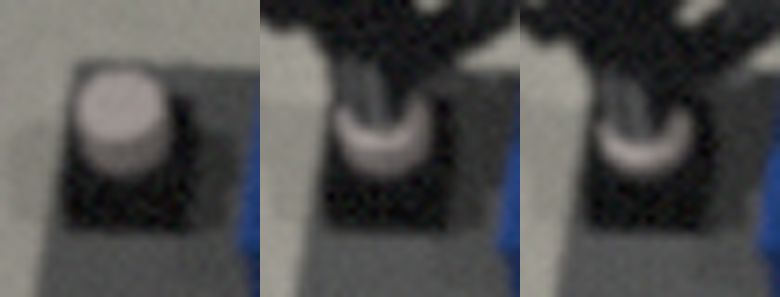

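The picture shows the rings key's visible side much shortened, at (645,155) in the crop. Force readings at rest understate the push, because friction holds the key. The fingertip at 40.2 mm means about 11.8 mm of travel. I'll retreat and check.

```bash
python3 -m pendant '0 -5 0 0 0 0; 0 -20 0 0 0 0; 0 -50 0 0 0 0; 0 -80 0 0 0 0; 0 -80 0 0 0 0'; python3 -c "
from h import *
go(.5812,.0837,.12)"
```

```text
time_s: 6.23
eef_pos: [0.4462, -0.1639, 0.1248]
tool_rot: [[0.398, 0.006, -0.917], [0.917, -0.001, 0.398], [0.001, -1.0, -0.006]]
ft_force: [0.9, -0.1, -0.4]
grip_width: -0.0002
t 6.2333 pos [ 0.4462 -0.1639  0.1248] delta mm [280.879    5.3937 -25.2069] F [ 0.8694 -0.0931 -0.3701] w -0.0001841043408895724
```

```bash
python3 -m pendant '35 0 -3 0 0 0; 70 0 -7 0 0 0; 105 0 -10 0 0 0; 140 0 -14 0 0 0; 170 0 -17 0 0 0';python3 -m pendant '30 0 -3 0 0 0; 60 0 -6 0 0 0; 90 0 -9 0 0 0; 111 0 -11 0 0 0; 111 0 -11 0 0 0'; python3 -m pendant '0 0 0 0 0 0;0 0 0 0 0 0' >/dev/null
python3 - <<'E'
from h import *
go(.5812,.0837,.06)
for n in("scene","top"): cv2.imwrite(f"pics/{n}4.png",cv2.cvtColor(read_camera(n),cv2.COLOR_RGB2BGR))
a=cv2.resize(cv2.imread("pics/scene4.png")[150:270,190:390],(800,480),interpolation=cv2.INTER_CUBIC);cv2.imwrite("pics/c5.png",a)
E
```

```text
time_s: 6.65
eef_pos: [0.5278, -0.0111, 0.1204]
tool_rot: [[0.397, 0.0, -0.918], [0.918, 0.001, 0.397], [0.001, -1.0, -0.0]]
ft_force: [0.5, -0.7, 0.9]
grip_width: 0.0
time_s: 7.07
eef_pos: [0.5827, 0.0898, 0.12]
tool_rot: [[0.392, 0.001, -0.92], [0.92, 0.002, 0.392], [0.002, -1.0, 0.0]]
ft_force: [-0.1, 0.9, 0.6]
grip_width: -0.0002
t 7.2333 pos [0.5807 0.0831 0.1201] delta mm [ 0.8491 60.0987 -0.2411] F [ 0.1675 -0.1846 -0.6152] w -0.00018854679286854406
```

View pics/c5.png

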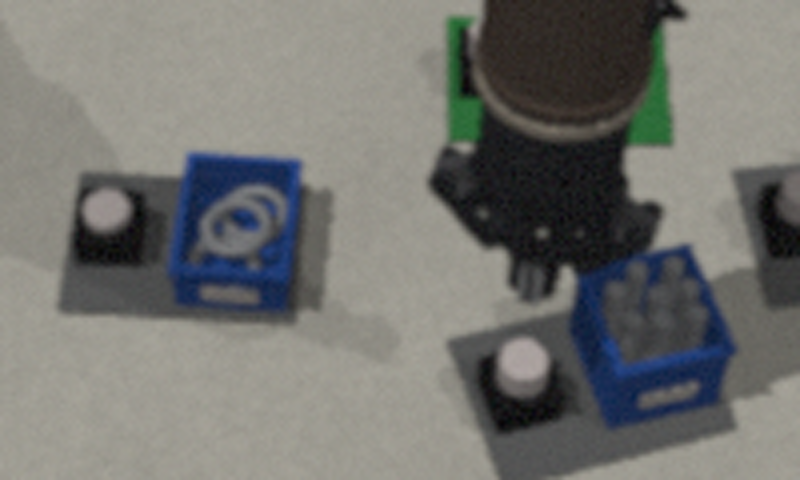

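The rings key at (107,212) is now clearly low beside its bin. The knuckles are about ±60 mm wide along the jaw direction and could come close to the tall rods. I'll turn the jaws across the station's x before going down.

```bash
python3 - <<'E'
from h import *
print(np.array(read_state()["q"]))
for f in (0,4):
    im=cv2.cvtColor(cv2.imread(f"pics/top{f}.png"),cv2.COLOR_BGR2RGB);c,s=blob(im,SE["top"]["rings"],9);A=ray("top",*c)
    im=cv2.cvtColor(cv2.imread(f"pics/scene{f}.png"),cv2.COLOR_BGR2RGB);c,s=blob(im,(216,202),9);B=ray("scene",*c)
    (o1,d1),(o2,d2)=A,B;t=np.linalg.lstsq(np.c_[d1,-d2],o2-o1,rcond=None)[0];print(f,c,s[2:],(o1+d1*t[0]+o2+d2*t[1])/2)
E
python3 -m pendant '0 0 0 0 0.12 0; 0 0 0 0 0.24 0;0 0 0 0 0.36 0;0 0 0 0 0.48 0;0 0 0 0 0.5 0'
```

```text
[-0.4699  0.4975  0.3366  1.8174 -0.2086  0.8619  1.1255]
0 [215.7683 198.8659] [11  9 82] [ 0.4439 -0.1619  0.0531]
4 [216.025 201.775] [11 10 80] [ 0.4442 -0.162   0.0414]
time_s: 7.75
eef_pos: [0.5809, 0.0828, 0.1204]
tool_rot: [[0.793, -0.0, -0.609], [0.609, -0.0, 0.793], [-0.0, -1.0, -0.0]]
ft_force: [0.0, -0.2, 0.2]
grip_width: -0.0002
```

Triangulation puts the rings key top 11.7 mm lower than before, which matches the fingertip reading. I continue turning, now by 0.48 rad more.

```bash
python3 -m pendant '0 0 0 0 0.12 0; 0 0 0 0 0.24 0;0 0 0 0 0.36 0;0 0 0 0 0.48 0;0 0 0 0 0.48 0'; python3 -c "
from h import *
go(.5812,.0837,.06)
print(np.array(read_state()['q']))"
```

```text
time_s: 8.17
eef_pos: [0.5809, 0.0832, 0.1203]
tool_rot: [[0.984, -0.0, -0.177], [0.177, -0.0, 0.984], [-0.0, -1.0, -0.0]]
ft_force: [-0.4, 0.2, 0.4]
grip_width: -0.0003
t 8.1667 pos [0.5809 0.0832 0.1203] delta mm [ 0.3663 60.3015  0.4099] F [-0.444   0.1779  0.3667] w -0.0002519621241085183
[-0.6498  0.5394  0.6046  1.8317 -0.3848  0.89    0.3134]
```

```bash
python3 -m pendant '0 20 0 0 0 0; 0 40 0 0 0 0;0 55 0 0 0 0;0 63 0 0 0 0;0 63 0 0 0 0'; python3 -m pendant '0 2 0 0 0 0; 0 3 0 0 0 0;0 4 0 0 0 0; 0 4 0 0 0 0'
python3 - <<'E'
from h import *
go(.5812,.0837,.0415)
cv2.imwrite("pics/scene5.png",cv2.cvtColor(read_camera("scene"),cv2.COLOR_RGB2BGR))
a=cv2.resize(cv2.imread("pics/scene5.png")[180:280,280:400],(720,600),interpolation=cv2.INTER_CUBIC);cv2.imwrite("pics/c6.png",a)
E
```

```text
time_s: 8.58
eef_pos: [0.58, 0.0833, 0.0558]
tool_rot: [[0.983, -0.003, -0.184], [0.184, -0.001, 0.983], [-0.003, -1.0, -0.0]]
ft_force: [0.3, 0.4, 0.6]
grip_width: -0.0002
time_s: 8.92
eef_pos: [0.5816, 0.0839, 0.0539]
tool_rot: [[0.983, 0.001, -0.182], [0.182, 0.0, 0.983], [0.001, -1.0, 0.0]]
ft_force: [-0.2, -0.1, 0.0]
grip_width: -0.0002
t 8.9167 pos [0.5816 0.0839 0.0539] delta mm [-0.4312 12.3543 -0.1316] F [-0.1861 -0.1391  0.0449] w -0.0002008112877896411
```

View pics/c6.png

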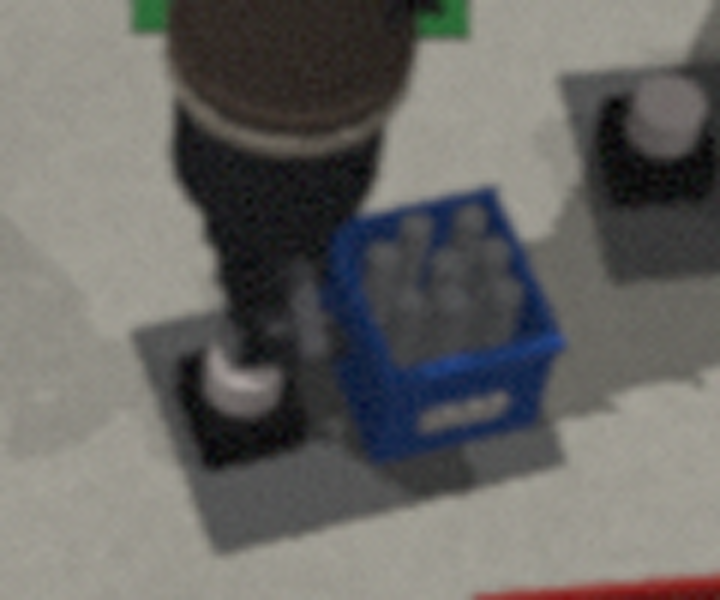

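The fingertips are on the rods key at (240,375), and the hand is clear of the bin. Now I press 12 mm slowly.

```bash
python3 -m pendant '0 1 0 0 0 0; 0 2 0 0 0 0; 0 3 0 0 0 0; 0 4 0 0 0 0;0 5 0 0 0 0'|grep -E 'pos|force'; python3 -m pendant '0 1 0 0 0 0; 0 2 0 0 0 0; 0 3 0 0 0 0; 0 4 0 0 0 0;0 5 0 0 0 0'|grep -E 'pos|force'; python3 -m pendant '0 1 0 0 0 0; 0 2 0 0 0 0; 0 2 0 0 0 0'|grep -E 'pos|force'
```

```text
eef_pos: [0.5815, 0.084, 0.0485]
ft_force: [0.7, 0.5, 4.1]
eef_pos: [0.5815, 0.0839, 0.0433]
ft_force: [-0.1, 1.2, 5.4]
eef_pos: [0.5815, 0.084, 0.0413]
ft_force: [0.6, 1.4, 2.1]
```

```bash
python3 -m pendant '0 0 0 0 0 0; 0 -5 0 0 0 0; 0 -30 0 0 0 0; 0 -60 0 0 0 0; 0 -80 0 0 0 0'
python3 - <<'E'
from h import *
go(.4915,-.394,.12)
E
```

```text
time_s: 10.47
eef_pos: [0.581, 0.0833, 0.123]
tool_rot: [[0.984, -0.0, -0.18], [0.18, -0.001, 0.984], [-0.001, -1.0, -0.0]]
ft_force: [0.9, 0.4, -0.2]
grip_width: 0.0003
t 10.4667 pos [0.581  0.0833 0.123 ] delta mm [-174.0133    3.324  -453.3227] F [ 0.9478  0.4245 -0.2311] w 0.0003274705331707648
```

```bash
python3 -m pendant '-14 0 -36 0 0 0; -28 0 -72 0 0 0; -42 0 -108 0 0 0; -55 0 -144 0 0 0; -62 0 -162 0 0 0'|grep pos; python3 -m pendant '-14 0 -36 0 0 0; -28 0 -72 0 0 0; -42 0 -108 0 0 0; -55 0 -144 0 0 0; -62 0 -162 0 0 0'|grep pos; python3 -m pendant '-14 0 -36 0 0 0; -28 0 -72 0 0 0; -42 0 -108 0 0 0; -50 0 -130 0 0 0; -50 0 -130 0 0 0'; python3 -m pendant '0 0 0 0 0 0;0 0 0 0 0 0'|grep pos
python3 - <<'E'
from h import *
go(.4915,-.394,.06)
for n in("scene","top"): cv2.imwrite(f"pics/{n}6.png",cv2.cvtColor(read_camera(n),cv2.COLOR_RGB2BGR))
(o1,d1),(o2,d2)=[ray(n,*blob(cv2.cvtColor(cv2.imread(f"pics/{n}6.png"),cv2.COLOR_BGR2RGB),p,9)[0]) for n,p in(("top",(249,191)),("scene",(320,242)))]
t=np.linalg.lstsq(np.c_[d1,-d2],o2-o1,rcond=None)[0];print((o1+d1*t[0]+o2+d2*t[1])/2)
a=cv2.resize(cv2.imread("pics/scene6.png")[140:290,70:390],(800,375),interpolation=cv2.INTER_CUBIC);cv2.imwrite("pics/c7.png",a)
E
```

```text
eef_pos: [0.5474, -0.0921, 0.1217]
eef_pos: [0.5153, -0.2626, 0.1217]
time_s: 11.72
eef_pos: [0.4883, -0.4009, 0.1217]
tool_rot: [[0.985, -0.002, -0.173], [0.173, -0.004, 0.985], [-0.003, -1.0, -0.004]]
ft_force: [-1.0, -0.1, -0.2]
grip_width: 0.0002
eef_pos: [0.492, -0.393, 0.1208]
t 11.8833 pos [ 0.492  -0.393   0.1208] delta mm [-0.6365 60.8464 -0.9501] F [-0.3928  0.0044  0.1931] w 7.094602535768635e-05
[0.5818 0.0836 0.0419]
```

View pics/c7.png

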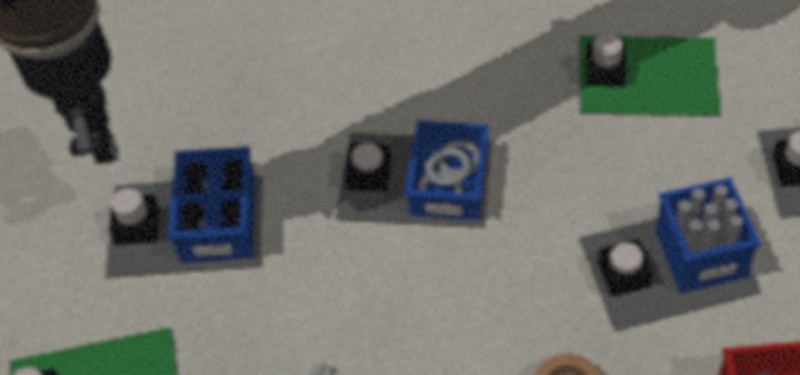

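Rods key is down about 11 mm by triangulation, and rings is still down. I'll check that the fingertip lines up with the knobs key before going down.

```bash
python3 - <<'E'
from h import *
c=calibration("scene");R=np.array(c["rotation"])
for P in ([.492,-.393,.121],[.4915,-.394,.052]):
    p=R.T@(np.array(P)-c["origin"]);print(P,c["fx"]*p[0]/p[2]+c["cx"],c["fy"]*p[1]/p[2]+c["cy"])
E
python3 -m pendant '0 20 0 0 0 0; 0 40 0 0 0 0;0 55 0 0 0 0;0 64 0 0 0 0;0 64 0 0 0 0'; python3 -m pendant '0 1 0 0 0 0; 0 2 0 0 0 0;0 3 0 0 0 0; 0 3 0 0 0 0'
python3 - <<'E'
from h import *
go(.4915,-.394,.0415)
cv2.imwrite("pics/scene7.png",cv2.cvtColor(read_camera("scene"),cv2.COLOR_RGB2BGR))
a=cv2.resize(cv2.imread("pics/scene7.png")[170:260,80:200],(720,540),interpolation=cv2.INTER_CUBIC);cv2.imwrite("pics/c8.png",a)
E
```

```text
[0.492, -0.393, 0.121] 112.93768923749963 203.4376762623013
[0.4915, -0.394, 0.052] 120.02184312767264 220.30368336204802
time_s: 12.4
eef_pos: [0.4919, -0.392, 0.0554]
tool_rot: [[0.983, -0.003, -0.183], [0.183, 0.002, 0.983], [-0.002, -1.0, 0.003]]
ft_force: [-0.0, -0.7, 0.2]
grip_width: -0.0
time_s: 12.73
eef_pos: [0.4926, -0.3944, 0.055]
tool_rot: [[0.983, 0.001, -0.181], [0.181, -0.001, 0.983], [0.001, -1.0, -0.001]]
ft_force: [-0.3, -0.3, -0.2]
grip_width: 0.0004
t 12.7333 pos [ 0.4926 -0.3944  0.055 ] delta mm [-1.0273 13.4511  0.5527] F [-0.3404 -0.3411 -0.1613] w 0.0003854236534488993
```

View pics/c8.png

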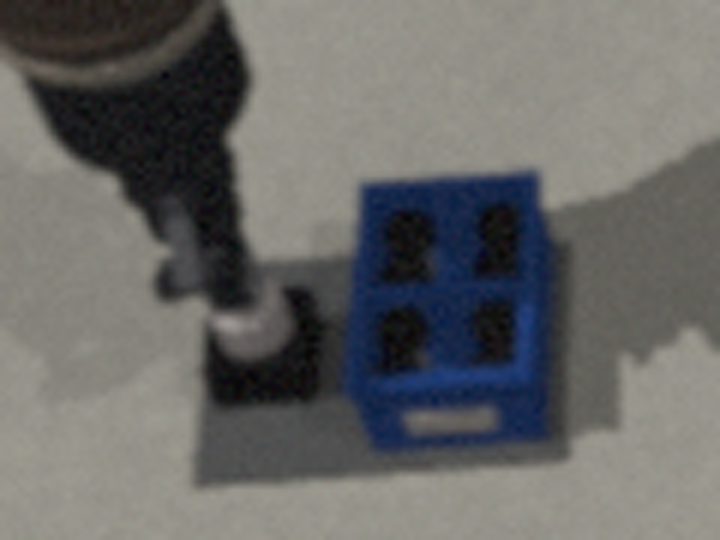

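The fingertip stands over the knobs key at (250,310). Pressing 13.5 mm from 55 mm height.

```bash
python3 -m pendant '0 1 0 0 0 0; 0 2 0 0 0 0; 0 3 0 0 0 0; 0 4 0 0 0 0;0 5 0 0 0 0'|grep -E 'pos|force'; python3 -m pendant '0 1 0 0 0 0; 0 2 0 0 0 0; 0 3 0 0 0 0; 0 4 0 0 0 0;0 5 0 0 0 0'|grep -E 'pos|force'; python3 -m pendant '0 1 0 0 0 0; 0 2 0 0 0 0;0 3 0 0 0 0; 0 3.5 0 0 0 0; 0 3.5 0 0 0 0'|grep -E 'pos|force'
```

```text
eef_pos: [0.4924, -0.3943, 0.0494]
ft_force: [-1.1, 0.8, 3.5]
eef_pos: [0.4923, -0.3942, 0.0443]
ft_force: [-0.1, -0.5, 4.8]
eef_pos: [0.4924, -0.3943, 0.0408]
ft_force: [0.3, 0.6, 4.0]
```

```bash
python3 -m pendant '0 0 0 0 0 0; 0 -5 0 0 0 0; 0 -30 0 0 0 0; 0 -60 0 0 0 0; 0 -90 0 0 0 0'|grep -E 'pos|force'; python3 -m pendant '0 -30 -35 0 0 0;0 -60 -70 0 0 0;0 -60 -100 0 0 0;0 -60 -100 0 0 0;0 -60 -100 0 0 0'|grep -E 'pos|force'
python3 - <<'E'
from h import *
im={}
for n in("scene","top"):
    cv2.imwrite(f"pics/{n}8.png",cv2.cvtColor(read_camera(n),cv2.COLOR_RGB2BGR)); im[n]=cv2.cvtColor(cv2.imread(f"pics/{n}8.png"),cv2.COLOR_BGR2RGB)
for k,thr,sp in(("rings",112,(216,202)),("rods",112,(320,242)),("knobs",134,(121,223)),("empty",112,(391,197))):
    (o1,d1),(o2,d2)=[ray(n,*blob(im[n],p,9,thr)[0]) for n,p in(("top",SE["top"][k]),("scene",sp))]
    t=np.linalg.lstsq(np.c_[d1,-d2],o2-o1,rcond=None)[0];print(k,(o1+d1*t[0]+o2+d2*t[1])/2)
go(.49,-.4,.1)
E
```

```text
eef_pos: [0.4913, -0.3936, 0.1311]
ft_force: [0.5, -0.4, -0.2]
eef_pos: [0.5091, -0.4948, 0.1909]
ft_force: [-0.2, 0.2, -0.4]Traceback (most recent call last):
  File "<stdin>", line 6, in <module>
  File "h.py", line 13, in blob
    b=min((i for i in range(1,n) if st[i,4]>20),key=lambda i:np.hypot(*(ce[i]-r)))
ValueError: min() iterable argument is empty
```

View pics/scene8.png

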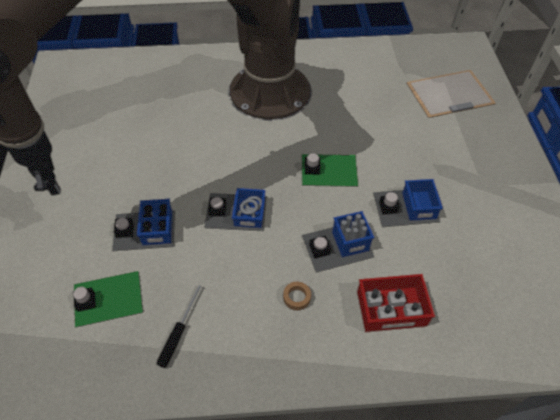

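The view is clear: all bins, the red bin (395,303), tape (297,295) and screwdriver (180,325) look unmoved. The mask failed because of arm shade, so I'll retry with a threshold for each key.

Run:
```python
from h import *
L=lambda f:cv2.cvtColor(cv2.imread(f),cv2.COLOR_BGR2RGB)
im={n:L(f"pics/{n}8.png") for n in("scene","top")}
for k,sp in(("rings",(216,202)),("rods",(320,242)),("knobs",(121,223)),("empty",(391,197))):
    R=[]
    for n,p in(("top",SE["top"][k]),("scene",sp)):
        for thr in ((136,112,95,80) if k=="knobs" else (112,95,80)):
            try: c,s=blob(im[n],p,9,thr);R.append(ray(n,*c));print(k,n,thr,c,s[2:]);break
            except ValueError: pass
    if len(R)==2:
        (o1,d1),(o2,d2)=R;t=np.linalg.lstsq(np.c_[d1,-d2],o2-o1,rcond=None)[0];print(" ",(o1+d1*t[0]+o2+d2*t[1])/2)
def blue(i):
    h=cv2.cvtColor(i,cv2.COLOR_RGB2HSV);m=cv2.inRange(h,(105,130,40),(130,255,255));n,l,s,c=cv2.connectedComponentsWithStats(m);return [c[j] for j in range(1,n) if s[j,4]>250 and 150<c[j][1]<300 and 100<c[j][0]<450]
for f in(0,8): print(np.array(blue(L(f"pics/scene{f}.png"))))
o=np.hstack([cv2.resize(cv2.imread(f"pics/scene{f}.png")[200:250,100:150],(390,390),interpolation=cv2.INTER_CUBIC) for f in(0,8)]);cv2.imwrite("pics/c9.png",o)
```

```text
rings top 95 [335.1    239.0333] [ 9  9 60]
rings scene 112 [217.5417 204.125 ] [ 8  5 24]
  [ 0.4467 -0.16    0.0348]
rods top 112 [248.5769 190.3974] [10 10 78]
rods scene 112 [320.1667 242.1771] [12 11 96]
  [0.5818 0.0836 0.042 ]
knobs top 136 [427.   218.28] [ 4 10 25]
knobs scene 112 [112.8333 218.6   ] [ 4 14 30]
  [ 0.5044 -0.4035  0.0788]
empty top 112 [179.1481 230.1605] [11 10 81]
empty scene 112 [391.0714 196.6905] [11 10 84]
  [0.4681 0.2743 0.0532]
[[421.1697 198.2759]
 [247.8946 206.6886]
 [154.7043 221.0722]
 [350.0804 238.4904]]
[[421.1654 198.255 ]
 [247.6944 206.2528]
 [154.6085 221.8006]
 [349.9227 238.6441]]
```

View pics/c9.png

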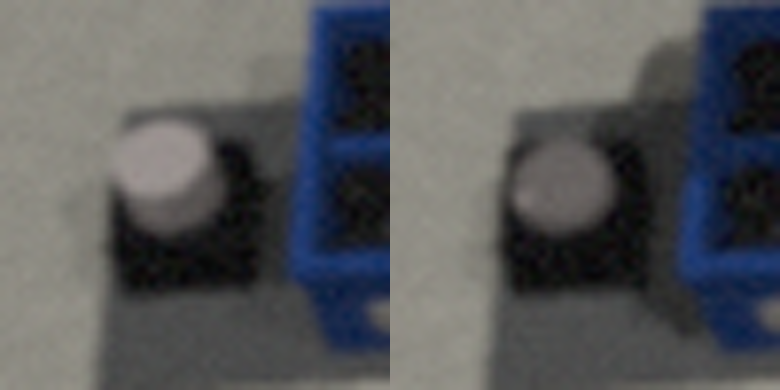

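The crop shows the knobs key sunk by about 3 px (roughly 11 mm), in arm shade, which explains the failed mask. The bins moved less than 1 px. I'll let the arm settle and hand in.

```bash
python3 -m pendant '0 0 0 0 0 0;0 0 0 0 0 0;0 0 0 0 0 0'; python3 -c "
from bench import *
print(hand_in())"
```

```text
time_s: 15.22
eef_pos: [0.5106, -0.4913, 0.1905]
tool_rot: [[0.983, -0.0, -0.182], [0.182, 0.001, 0.983], [-0.0, -1.0, 0.001]]
ft_force: [1.0, -0.7, -0.6]
grip_width: -0.0001
the job is handed in; nothing more can be done
None
```

I pressed the rings, rods and knobs keys in that order with the shut fingertips, then handed in at 15.2 s of the 51 s allowed. Each was a slow push of about 11–12 mm, with readings of at most about 5.5 N.

- **Keys:** Two-view checks before the last push put the rings key about 11.7 mm down and the rods key about 11.4 mm. The last pictures again gave about 11 mm for rods and showed the empty bin's key still up.
- **Bins and other things:** The bins moved less than 1 px in the scene view. The red bin, tape roll and screwdriver look unmoved by eye; I did not measure them. The arm ended clear of everything, at about 0.19 m height.
- **Checks that failed or disagreed:**
    - **Knobs key:** The arm's shade spoiled its final two-view measurement. Its depth of about 11 mm comes from the fingertip height (40.8 mm) and a before/after crop.
    - **Rings key:** The shade also made its final reading unreliable. It gave about 18 mm, more than the 16 mm stop allows, so I rely on the earlier 11.7 mm.
    - **Rings contact:** Touching the rings key was hard to see in the force readings, because friction holds the key while the tool is at rest. I confirmed that push by picture instead.

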